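# Level the tilting copy board and lock it with its pin

### The arm

A 6-joint arm with a two-finger parallel gripper is mounted at the origin on the work surface. World frame = base frame: x ahead of the robot, y to its left, z up, the work surface at z = 0. Lengths are in mm, angles in rad, forces in N, time in s.
With the tool pointing down it reaches from about 250 to 850 mm from the base axis. Payload 12.5 kg.
Tool frame: the origin (TCP) lies at the very end of the fingers, on their centre line; the grasp point (between the pads) lies bot.grasp_offset behind it (bot.grasp_offset is the distance from the TCP to the grasp point, in mm); z points along the fingers, y is the direction in which the jaws open and shut (so a half turn about z gives the same grasp; the last joint's range is limited). The gripper opens to 93 mm and grips with 3 to 60 N. Pads are 15 mm wide; open, the fingers measure 128 mm over their backs; the gripper's body (75 mm by 188 mm) begins 65 mm behind the grasp point.
Start: joints at [-1.225, 0.351, 1.652, -0, 1.139, -0.085], TCP at [229.695, -499.724, 218.633] pointing down, gripper open.
Joint ranges: [-2.75, 2.75], [-0.79, 2.1], [0.01, 2.65], [-1.57, 4.71], [0.07, 3.14], [-2.87, 2.87]. Speed limits (rad/s): [2.22, 2.22, 2.79, 3.14, 3.14, 3.14].

### API

Orientations are given as a unit quaternion [x, y, z, w].
In Python, from workcell import bot gives the robot as it stands.
- The arm moves only by the shell command python3 -m creep 'ROWS'. ROWS is JSON, a list of rows, each a list of 3 entries, a list of its own where there are three numbers: the shift along the tool's x, y, z each as a share of 100 cm, from -1 to 1, then the turn, a rotation vector about the tool's x, y, z each as a share of pi rad, from -1 to 1, then the opening, from 0 (shut) to 1 (fully open). In form: [[[tx, ty, tz], [ax, ay, az], gripper], ...]. A call has 1 to 10 rows; each row is the pose to reach, as a shift and turn from the pose commanded when the call began, along the tool's axes at that moment, turning the shorter way round; what a row does not reach only later rows make up. A row lasts 1/8 s, in which the tool goes at most 62.5 mm and 10.7 degrees, less where a joint would pass 70% of its speed; a pose out of reach is approached as far as the arm can. A call with a number of a shift or a turn outside -1 to 1 is refused whole. A call with a gripper value outside its range is refused whole. The fingers move at their own pace and stop on an object; the grip force is fixed at half the most. Time passes only in rows, so rows that repeat a pose let the fingers close. It gives the time, the measured TCP pose, the force and the opening at its end, in the units of the state.
- bot.get_state(): the state, without advancing time (a new reading comes with each control period).
- bot.read_camera(name): name is "side" or "top" or "wrist"; returns (picture, depth): 420x560x3 uint8, blue, green, red; 420x560 float32, mm along the optical axis (not along the pixel's ray), 0 where there is no reading.
- bot.calibration(name): a dict with "mtx" (3x3 intrinsics, pixels), "xyz" and "attitude" of the camera in the world. Camera axes: x right, y down, z forward; pixel columns grow to the right and rows downward; lengths in mm; the calibration is good to about 2 mm. A picture is of the moment at which its call begins: read the wrist's pose just before it. calibration takes no time and is no camera call; for the wrist camera it gives the pose at the moment of the call.
- bot.hand_in(): hands the job in, once; it reports no verdict.
The state is a dict: "t": time; "joints": joint angles; "qvel": joint speeds; "joint_efforts": joint torques, N m; "tcp_pos": TCP position; "tool_rot": TCP orientation; "contact_force": force on the tool from outside, world axes, zero at the start; "torque": the same for the moment, N m; "opening": finger opening in mm.
Only numpy, scipy, OpenCV 4.12 (cv2) and the standard library are available. Lean on these libraries where they do the work, as an engineer would, in place of code of your own. Each camera call takes 0.05 s, during which the arm holds its last target.

### The job

First swing the tilting copy board down from its slope until it is level. Then lift the lock pin off its hook on the clip rail and push it fully home through the guide plate into the board's middle notch, so that the board is locked level, and let go. Leave the light meter, the beaker and the brush where they are.

Things in the scene. Friction and masses are not known exactly. Their poses are not given: they have to be found in the camera images.
- board (a joint): Tilt of the copy board, rad. 0 = level; positive = near (cradle -x) edge up; starts at 0.28 to 0.62. The axis is level, along cradle y, through mid-thickness of the board, 120 mm above the counter. Balanced stiff hinge (0.25 N m): it stays where it is left and turns when the high edge is pressed down with about 3 N; stops at +-0.8.
- cradle: Fixed cradle of the copy board: dark base plate 160 x 250 x 12 mm and two grey upright cheeks. Origin on the counter below the middle of the board; x points from the board's near edge to its far edge, y along the trunnion axis towards the sector, z up.
- guide_mouth (a point): Centre of the upper end of the square hole (15.5 mm, straight through) in the steel guide plate (44 x 44 x 10 mm) on the cradle's taller cheek, above the sector; 116 mm in +y from the cradle's origin, 204 mm above the counter, 79 mm above the level board's top face. The sector's rim is 4 mm below the plate. Axes as the cradle's.
- board_edge (a point): Point on the top face of the board (grey plate, 200 mm along cradle x, 176 along y, 10 thick, a print with a dark picture on it), 15 mm in from the middle of the near edge, 85 mm from the axis: a place to press. Moves with the board; 125 mm above the counter when level. Its z is square to the board.
- pin: Loose steel lock pin, 0.12 kg, hung shank down. Upright stirrup 50 mm wide (its y), 52 high, 12 thick (its x), opening 36 x 36: grip from above on its two outer sides. Below, a round 12 mm shank 44 long, the last 12 mm tapering to 4. Origin on the axis at the stirrup's underside, z up. Fully home, the underside lies on the guide plate (origin at guide_mouth); it may face any way.
- hook (a point): Top of the hook rod where the stirrup's top bar rests, 44 mm above the pin's origin, 193 above the counter. The 6 mm rod comes from the rail 50 mm behind and runs along this point's -x; 15 to 24 mm beyond the point is its upturned tip, 12 mm higher. To free the pin raise it 14 to 30 mm, then draw it out 45 mm or more along -x. Axes as the rail's.
- rail: Fixed steel rail, 10 mm thick bar 300 mm long along its y, 190 mm above the counter on two posts, origin on the counter below its middle. Three orange spring clips are clamped on it at y = +20, +65 and +110 mm, hanging 65 mm below it; the hook with the pin is at y = -90 mm, pointing to the rail's -x.
- meter: Loose chrome light meter lying on its back, 55 x 80 x 31 mm; origin at the centre of its underside. Leave alone.
- beaker: Loose glass beaker, 68 mm wide, 95 mm high; origin at the centre of its underside. Leave alone.
- brush: Loose negative brush with a brass handle, 160 mm long, lying on the counter along its x. Leave alone.
- notch (a point): Mouth of the middle notch in the rim of the steel sector (radius 70 mm, 12 mm thick) that turns with the board beyond its +y end. Three radial notches, 14 mm wide, mouths flared, 34 mm deep, 0.5 rad apart; the middle one is straight under the guide hole when the board is level, the outer ones at slopes of +-0.5. Its z points out of the notch.
Mind the look-alikes: they are no part of the job. Leave any orange look-alike of the pin alone.

How it is judged:
By the outcome, as a careful person would: the job done as asked, in the order asked, and still so for the second after the job is handed in, with the robot touching nothing.
It also fails if it takes over 58 s, if anything falls off the work surface, if the arm or the gripper's body presses on something with over 40 N, if the wrist force passes 120 N, or if a joint passes its speed limit or range.

## Working session

There is one attempt and no reset: what is moved stays moved. The work goes in short steps, Python scripts to look and compute and a shell command to move; the robot and the scene stay as the last step left them, time stands still between calls to the robot, and variables do not carry over. Pictures are saved under pics/ and viewed, and the job is handed in when it is done.

```bash
ls; mkdir -p pics
python3 - <<'E'
from workcell import bot
import cv2,json,numpy as np
print(bot.get_state()); print(bot.grasp_offset)
for n in ("side","top","wrist"):
    c=bot.calibration(n); print(n,c)
    p,d=bot.read_camera(n); cv2.imwrite(f"pics/{n}0.png",p); np.save(f"pics/{n}0.npy",d)
    print((d>0).mean())
E
```

```text
pics
{'t': 0.0, 'joints': array([-1.22464298e+00,  3.51231338e-01,  1.65245997e+00,  1.51285001e-05,
        1.13912441e+00, -8.45968115e-02]), 'qvel': array([-6.47800912e-06,  1.38379493e-04, -9.63129339e-04, -1.10072348e-03,
       -3.36918480e-04, -5.96591439e-04]), 'joint_efforts': array([-1.57454531e-03, -4.97334373e+01, -2.85254413e+01,  6.97636208e-02,
        2.57860502e-02, -1.12691278e-04]), 'tcp_pos': array([ 229.55640759, -499.39721359,  218.09048525]), 'tool_rot': array([ 9.76896798e-01,  2.13710719e-01, -7.29379427e-05, -6.07208643e-04]), 'contact_force': array([-0.19070671,  0.91694171,  0.39977797]), 'torque': array([-0.00454015, -0.01156749, -0.01203868]), 'opening': 92.81490626280716}
18.8
side {'mtx': array([[430.66878475,   0.        , 284.89650911],
       [  0.        , 430.66878475, 208.71546409],
       [  0.        ,   0.        ,   1.        ]]), 'xyz': array([419.66492578, 800.26973131, 929.25012268]), 'attitude': array([-0.07899766,  0.91113641, -0.40229373,  0.04182783])}
0.9959481292517007
top {'mtx': array([[427.01264792,   0.        , 284.63300026],
       [  0.        , 427.01264792, 206.8099379 ],
       [  0.        ,   0.        ,   1.        ]]), 'xyz': array([ 417.98247854,  -32.39545321, 1052.0904532 ]), 'attitude': array([ 0.70433933, -0.70371688,  0.06531834, -0.06649944])}
0.9960416666666667
wrist {'mtx': array([[352.46436694,   0.        , 274.41085447],
       [  0.        , 352.46436694, 211.542768  ],
       [  0.        ,   0.        ,   1.        ]]), 'xyz': array([ 290.39787602, -470.92019757,  384.16505164]), 'attitude': array([ 0.83569671, -0.53493236, -0.06737713,  0.10449259])}
0.9961309523809524
```

View pics/top0.png

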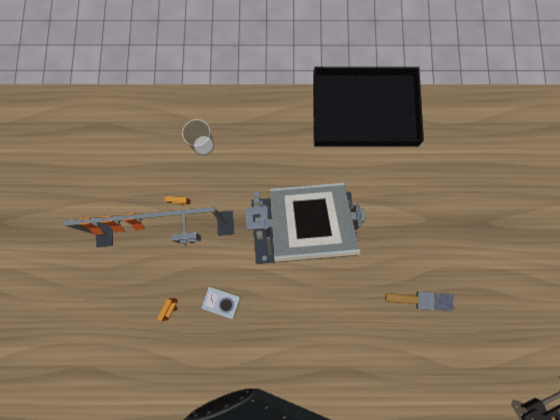

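View pics/side0.png

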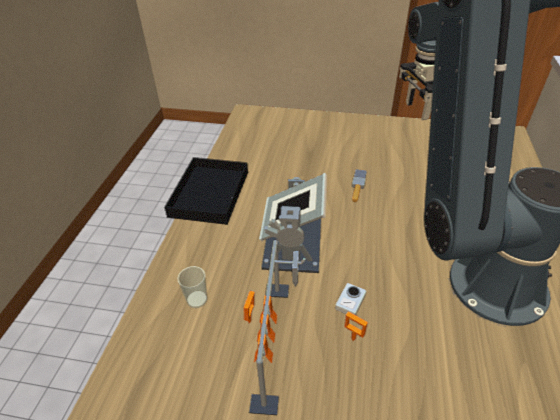

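View pics/wrist0.png

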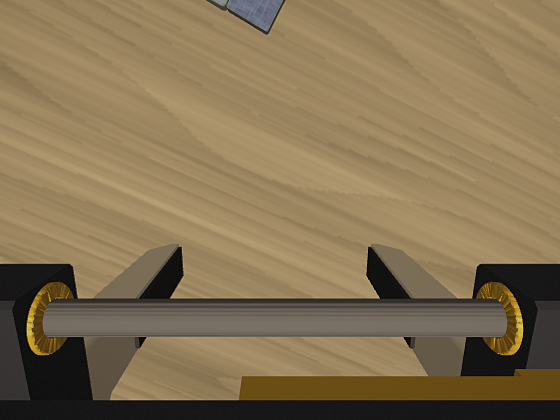

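```bash
cat > h.py <<'E'
import numpy as np,cv2
from scipy.spatial.transform import Rotation as R
from workcell import bot
def P(c,uv,d=None,z=None):
    K=c["mtx"];uv=np.atleast_2d(np.array(uv,float))
    r=np.c_[(uv[:,0]-K[0,2])/K[0,0],(uv[:,1]-K[1,2])/K[1,1],np.ones(len(uv))]
    w=R.from_quat(c["attitude"]).apply(r)
    if d is not None: return c["xyz"]+w*np.reshape(d,(-1,1))
    s=(np.reshape(z,(-1,1))-c["xyz"][2])/w[:,2:3]
    return c["xyz"]+w*s
def cloud(c,d):
    v,u=np.mgrid[0:420,0:560]
    return P(c,np.c_[u.ravel(),v.ravel()],d=d.ravel()).reshape(420,560,3)
def proj(c,X):
    x=R.from_quat(c["attitude"]).inv().apply(np.atleast_2d(X)-c["xyz"]);y=x@c["mtx"].T
    return y[:,:2]/y[:,2:]
def crop(p,x0,y0,x1,y1,k,name):
    cv2.imwrite(name,cv2.resize(p[y0:y1,x0:x1],None,fx=k,fy=k,interpolation=cv2.INTER_CUBIC))
E
python3 - <<'E'
from h import *
p=cv2.imread("pics/top0.png"); crop(p,50,170,250,330,4,"pics/t_rail.png"); crop(p,230,170,380,280,5,"pics/t_board.png")
s=cv2.imread("pics/side0.png"); crop(s,230,160,380,360,3,"pics/s_c.png")
for n in("top","side"):
    c=bot.calibration(n);d=np.load(f"pics/{n}0.npy");C=cloud(c,d);np.save(f"pics/{n}C.npy",C)
    m=C[...,2]
    cv2.imwrite(f"pics/{n}_z.png",cv2.applyColorMap(np.clip(m,0,255).astype(np.uint8),cv2.COLORMAP_JET))
C=np.load("pics/topC.npy")
for uv in [(230,380),(450,200),(340,195),(330,250),(257,218),(250,216),(264,218),(185,238),(180,238),(190,238),(184,225),(75,223),(150,213),(205,210)]:
    print(uv,C[uv[1],uv[0]].round(1))
E
```

```text
(230, 380) [205.9  96.4  -0.9]
(450, 200) [ 634.1 -445.6    1.4]
(340, 195) [ 626.5 -157.7   94.6]
(330, 250) [ 493.9 -124.3  171.8]
(257, 218) [563.2  28.  155. ]
(250, 216) [559.5  38.9 203. ]
(264, 218) [555.4  10.6 203.2]
(185, 238) [515.5 169.4 197.2]
(180, 238) [515.2 178.8 199.5]
(190, 238) [515.3 158.8 199.4]
(184, 225) [542.5 173.5 193.1]
(75, 223) [546.3 395.3 193.5]
(150, 213) [567.5 244.8 191.1]
(205, 210) [573.  131.5 195.5]
```

View pics/t_rail.png

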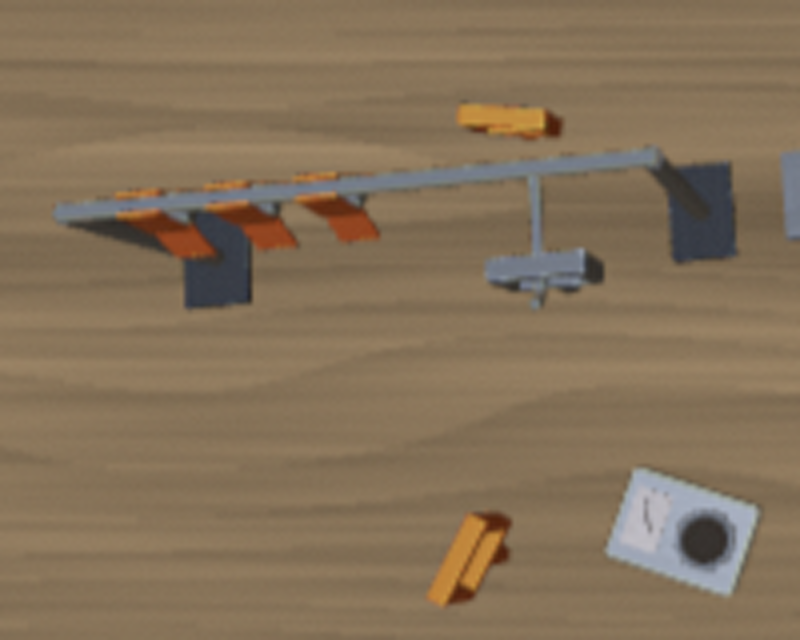

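View pics/t_board.png

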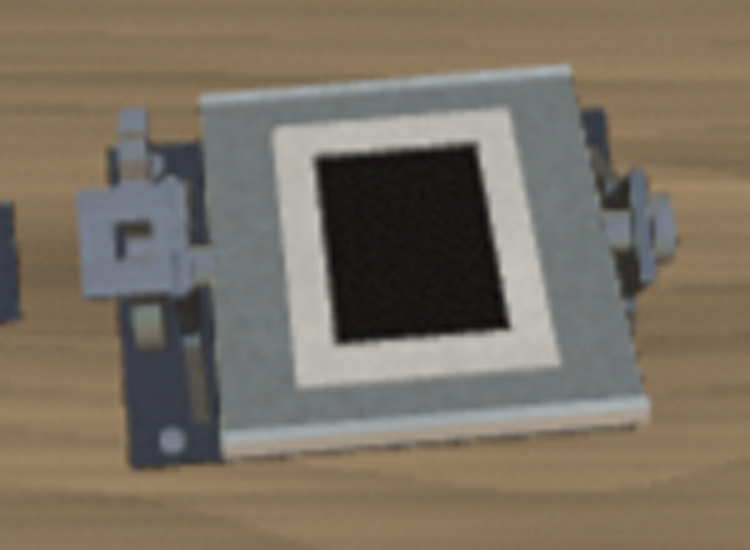

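View pics/s_c.png

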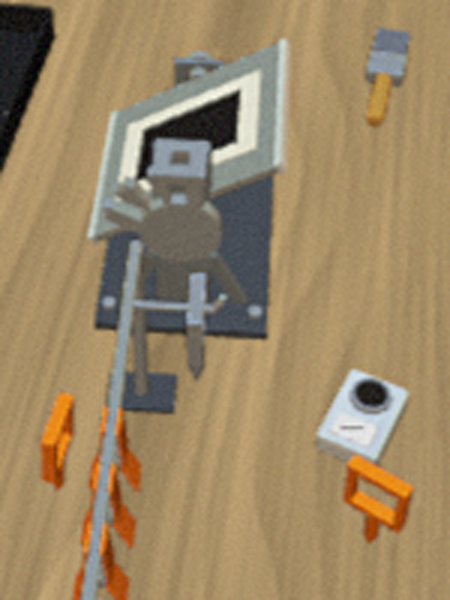

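Run:
```python
from h import *
c=bot.calibration("top");C=np.load("pics/topC.npy");p=cv2.imread("pics/top0.png")
def reg(name,m,x0,y0,x1,y1,z):
    mm=np.zeros_like(m);mm[y0:y1,x0:x1]=m[y0:y1,x0:x1]
    mm=mm.astype(np.uint8)
    cs,_=cv2.findContours(mm,cv2.RETR_CCOMP,cv2.CHAIN_APPROX_NONE)
    for k in sorted(cs,key=len,reverse=True)[:2]:
        r=cv2.minAreaRect(P(c,k[:,0],z=z)[:,:2].astype(np.float32)); print(name,len(k),np.round(r[0],1),np.round(r[1],1),round(r[2],1))
Z=C[...,2]
reg("plate",(Z>192)&(Z<212),236,195,275,240,204)
reg("pintop",(Z>188)&(Z<212),165,229,205,245,201)
m=(Z>185)&(Z<200); m[:, :60]=0; m[:,225:]=0; m[217:]=0;m[:205]=0
reg("rail",(Z>180)&(Z<205),55,195,219,229,190)
reg("rod",(Z>180)&(Z<205),182,216,188,230,190)
# board plane
hsv=cv2.cvtColor(p,cv2.COLOR_BGR2HSV)
q=C[190:255,278:352].reshape(-1,3)
q=q[(q[:,2]>40)]
for _ in range(5):
    A=np.c_[q[:,:2],np.ones(len(q))];s=np.linalg.lstsq(A,q[:,2],rcond=None)[0];e=q[:,2]-A@s;q=q[abs(e)<max(3,2*e.std())]
n=np.array([-s[0],-s[1],1]);n/=np.linalg.norm(n);print("n",n,len(q),e.std(),"tilt",np.arccos(n[2]),"dir",np.degrees(np.arctan2(n[1],n[0])))
for uv in [(271,186),(275,262),(358,257),(344,184)]: print(uv,C[uv[1]-2:uv[1]+3,uv[0]-2:uv[0]+3,2].round(0)[2])
for o,bx in (("or1",(163,194,190,208)),("or2",(154,295,180,323)),("meter",(200,285,242,320)),("beaker",(180,118,216,156))):
    w=Z[bx[1]:bx[3],bx[0]:bx[2]]; q=C[bx[1]:bx[3],bx[0]:bx[2]][w>8]; print(o,q.min(0).round(),q.max(0).round())
```

```text
plate 86 [556.  26.] [49.6 44.2] 4.8
plate 28 [555.3  25.7] [16.4 18.1] 0.6
pintop 75 [517.9 171.1] [29.6 50. ] 25.1
pintop 4 [519.1 176.7] [2.9 2.8] 46.2
rail 344 [549.2 265.8] [ 40.9 311. ] 4.9
rail 4 [557.3 320.2] [3.1 2.8] 46.8
rod 30 [548.1 175.5] [27.1  6.1] 2.6
n [0.51959692 0.04259528 0.8533491 ] 4391 1.3612526429710092 tilt 0.5484203932808087 dir 4.686488064801963
(271, 186) [-0.  2. -1.  1.  4.]
(275, 262) [ 2.  1. -1.  4.  3.]
(358, 257) [ 1. -1. -2.  1.  0.]
(344, 184) [74. 75. -2.  1. -4.]
or1 [611. 195.  16.] [624. 246. 100.]
or2 [346. -32.  15.] [ 418.  247. 1052.]
meter [347. -32.   8.] [ 421.  166. 1052.]
beaker [418. -32.   8.] [ 812.  212. 1052.]
```

Run:
```python
from h import *
c=bot.calibration("top");s=bot.calibration("side")
q=np.array([(485,262),(583,250),(587,268),(487,283)])/4+[50,170]
w=P(c,q,z=201);print("pin top",w.round(1),w.mean(0).round(1))
w=P(c,np.array([(62,212),(655,155)])/4+[50,170],z=194);print("rail",w.round(1),np.degrees(np.arctan2(*(w[0]-w[1])[[0,1]])))
w=P(c,np.array([(536,180),(538,248)])/4+[50,170],z=192);print("rod",w.round(1))
def cen(a):print(np.round(a,1))
q=np.array([(80,192),(182,186),(187,296),(84,298)])/5+[230,170]
w=P(c,q,z=204);print("plate",w.round(1),w.mean(0).round(1))
q=np.array([(114,222),(150,219),(153,257),(117,258)])/5+[230,170]
w=P(c,q,z=204);print("hole",w.round(1),w.mean(0).round(1))
S=cv2.imread("pics/side0.png");crop(S,270,190,315,290,7,"pics/s_pin.png")
g=np.array([556,25.8,204]);print("proj guide in side",proj(s,g),"pin",proj(s,[516,171,201]),"crop",(proj(s,[[516,171,201],[556,25.8,204]])-[270,190])*7)
```

```text
pin top [[520.1 196.3 201. ]
 [526.2 147.4 201. ]
 [517.1 145.  201. ]
 [509.5 194.7 201. ]] [518.2 170.8 201. ]
rail [[546.3 414.4 194. ]
 [575.9 114.  194. ]] -5.6400777552893295
rod [[563.3 174.7 192. ]
 [528.3 172.1 192. ]]
plate [[574.9  47.1 204. ]
 [577.3   6.  204. ]
 [532.5   3.6 204. ]
 [531.7  44.8 204. ]] [554.1  25.4 204. ]
hole [[562.6  33.2 204. ]
 [563.8  18.7 204. ]
 [548.3  17.3 204. ]
 [547.9  31.8 204. ]] [555.6  25.3 204. ]
proj guide in side [[289.9612196  211.65670235]] pin [[296.63798201 258.17812556]] crop [[186.46587409 477.24687894]
 [139.72853723 151.59691644]]
```

View pics/s_pin.png

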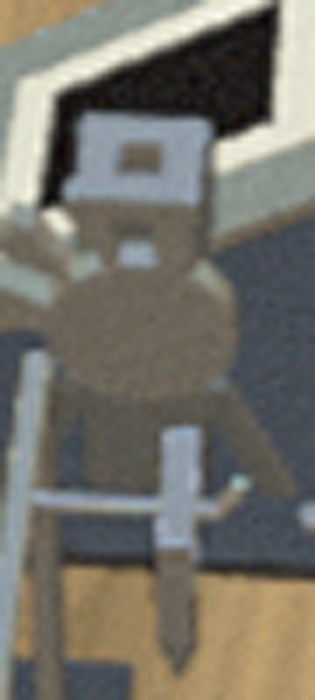

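Top view: three pin-like things. They are the grey stirrup hung on the rail's rod at (185,238), and two orange ones at (176,200) and (167,310) on the counter. The description fits the grey one (steel, top at about 200 mm, on the hook), and the enlarged side crop shows it hung shank down on the rod. The board is tilted about 0.55 rad with its near edge up, and the guide hole is at top pixel (257,218).

Next I go above the pressing place with the gripper shut.

```bash
python3 -m creep '[[[0.41,-0.255,0.02],[0,0,0.109],0],[[0.41,-0.255,0.02],[0,0,0.109],0],[[0.41,-0.255,0.02],[0,0,0.109],0],[[0.41,-0.255,0.02],[0,0,0.109],0],[[0.41,-0.255,0.02],[0,0,0.109],0],[[0.41,-0.255,0.02],[0,0,0.109],0],[[0.41,-0.255,0.02],[0,0,0.109],0],[[0.41,-0.255,0.02],[0,0,0.109],0],[[0.41,-0.255,0.02],[0,0,0.109],0],[[0.41,-0.255,0.02],[0,0,0.109],0]]'
python3 - <<'E'
from h import *
s=bot.get_state();print(s["t"],s["tcp_pos"].round(1),R.from_quat(s["tool_rot"]).as_matrix().round(4))
p,d=bot.read_camera("side");cv2.imwrite("pics/s1.png",p)
E
```

```text
t: 1.4
tcp_pos: [495.4, -97.0, 198.4]
tool_rot: [0.999, 0.044, -0.0, -0.0]
contact_force: [0.5, -0.7, -1.0]
opening: 1.3
1.4 [495.4 -97.  198.4] [[ 9.961e-01  8.860e-02 -6.000e-04]
 [ 8.860e-02 -9.961e-01 -0.000e+00]
 [-6.000e-04 -0.000e+00 -1.000e+00]]
```

View pics/s1.png

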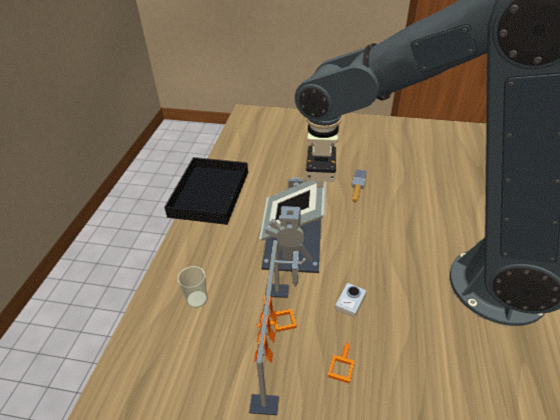

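```bash
python3 -m creep '[[[0,0,0.025],[0,0,0],0],[[-0.003,0,0.034],[0,0,0],0],[[-0.006,0,0.041],[0,0,0],0],[[-0.009,0,0.048],[0,0,0],0],[[-0.011,0,0.054],[0,0,0],0],[[-0.013,0,0.06],[0,0,0],0],[[-0.014,0,0.064],[0,0,0],0],[[-0.015,0,0.067],[0,0,0],0],[[-0.015,0,0.07],[0,0,0],0],[[-0.015,0,0.07],[0,0,0],0]]'
python3 - <<'E'
from h import *
p,d=bot.read_camera("side");cv2.imwrite("pics/s2.png",p);crop(p,230,100,380,300,3,"pics/s2c.png")
E
```

```text
t: 2.7
tcp_pos: [480.3, -97.9, 128.2]
tool_rot: [0.999, 0.044, -0.001, -0.0]
contact_force: [-0.1, -0.7, 1.1]
opening: 0.6
```

View pics/s2c.png

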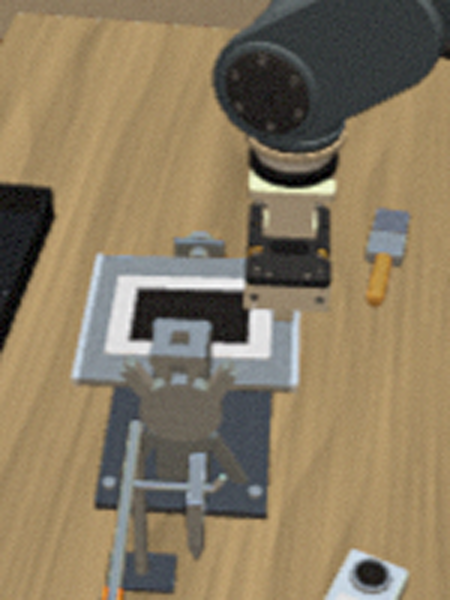

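```bash
python3 -m creep '[[[0,0,0.0015],[0,0,0],0],[[0,0,0.0025],[0,0,0],0],[[0,0,0.003],[0,0,0],0],[[0,0,0.003],[0,0,0],0]]'
python3 -m creep '[[[0,0,-0.04],[0,0,0],0],[[0,0,-0.09],[0,0,0],0.5],[[-0.05,-0.1,-0.1],[0,0,0],0.8]]'
python3 - <<'E'
from h import *
for n,(x0,x1,y0,y1) in (("top",(278,345,185,260)),("side",(255,335,180,230))):
    c=bot.calibration(n);p,d=bot.read_camera(n);cv2.imwrite(f"pics/{n}3.png",p);C=cloud(c,d)
    q=C[y0:y1,x0:x1].reshape(-1,3);q=q[abs(q[:,2]-125)<12]
    for _ in range(6):
        A=np.c_[q[:,:2],np.ones(len(q))];s=np.linalg.lstsq(A,q[:,2],rcond=None)[0];e=q[:,2]-A@s;q=q[abs(e)<max(2,2*e.std())]
    print(n,len(q),"slope",s[:2].round(4),"std",e.std().round(2),"zmean",q[:,2].mean().round(2))
    crop(p,230,170,380,300,5,f"pics/{n}3c.png")
    if n=="top":
        t=C[340:400,60:180].reshape(-1,3); t=C[300:330,280:350].reshape(-1,3);A=np.c_[t[:,:2],np.ones(len(t))];print("table",np.linalg.lstsq(A,t[:,2],rcond=None)[0].round(4))
E
```

```text
t: 3.25
tcp_pos: [480.9, -98.2, 125.6]
tool_rot: [0.999, 0.044, 0.0, 0.0]
contact_force: [0.3, -0.4, -0.2]
opening: 0.7
t: 3.62
tcp_pos: [450.7, -46.4, 224.2]
tool_rot: [0.999, 0.043, 0.003, 0.001]
contact_force: [0.2, 1.0, -0.3]
opening: 16.0
top 2684 slope [-0.0049  0.0024] std 1.26 zmean 125.57
table [ 9.9519000e+00  2.9050000e-01 -3.4113212e+03]
side 2207 slope [-0.0026 -0.0018] std 1.27 zmean 125.12
```

View pics/top3c.png

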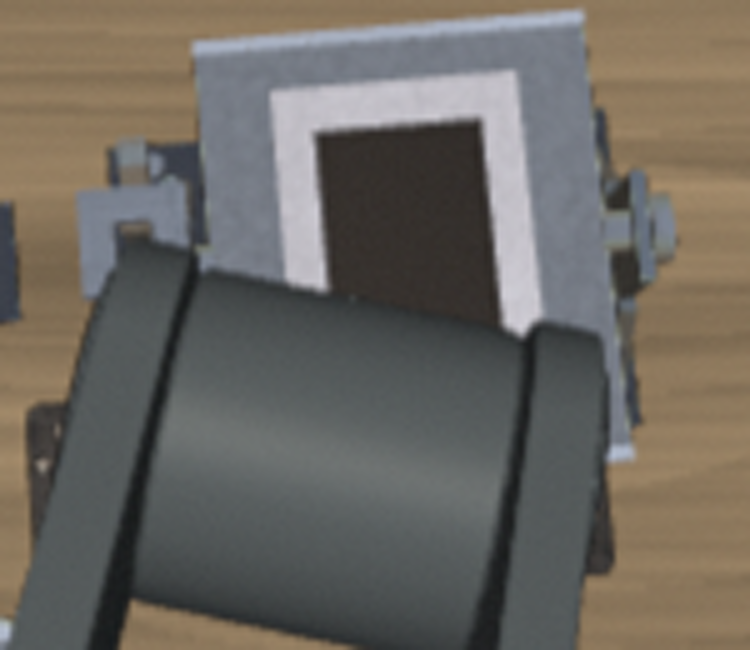

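View pics/side3.png

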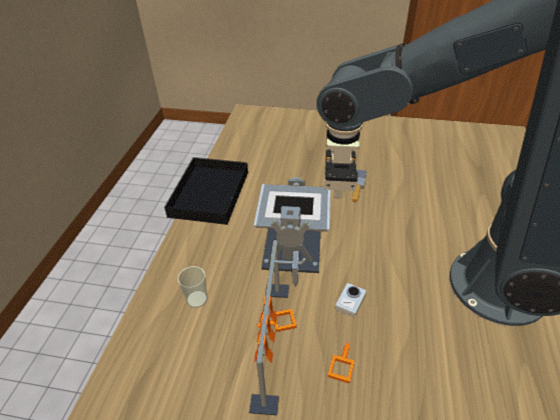

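Level to within about 0.005 rad (side view: board seen flat at (293,207)). The orange pieces toppled by themselves at the start and now lie at (285,320) and (340,370) in the side view. I go above the pin now, gripper open.

```bash
python3 -m creep '[[[0.086,-0.212,-0.02],[0,0,0],1],[[0.086,-0.212,-0.02],[0,0,0],1],[[0.086,-0.212,-0.02],[0,0,0],1],[[0.086,-0.212,-0.02],[0,0,0],1],[[0.086,-0.212,-0.02],[0,0,0],1],[[0.086,-0.212,-0.02],[0,0,0],1],[[0.086,-0.212,-0.02],[0,0,0],1]]'
python3 - <<'E'
from h import *
s=bot.get_state();print(s["joints"].round(3),R.from_quat(s["tool_rot"]).as_matrix().round(4))
c=bot.calibration("wrist");p,d=bot.read_camera("wrist");cv2.imwrite("pics/w4.png",p)
np.save("pics/w4C.npy",cloud(c,d));print(proj(c,[[518,172.5,201]]))
p,d=bot.read_camera("side");cv2.imwrite("pics/s4.png",p);crop(p,230,160,380,300,4,"pics/s4c.png")
E
```

```text
t: 4.6
tcp_pos: [515.1, 172.5, 241.1]
tool_rot: [0.999, 0.043, -0.0, 0.0]
contact_force: [-0.1, -0.3, 0.3]
opening: 91.5
[ 0.238  0.316  1.643 -0.     1.183  1.721] [[ 9.962e-01  8.690e-02 -2.000e-04]
 [ 8.690e-02 -9.962e-01 -1.000e-04]
 [-2.000e-04  1.000e-04 -1.000e+00]]
[[275.35004068 229.90321696]]
```

View pics/w4.png

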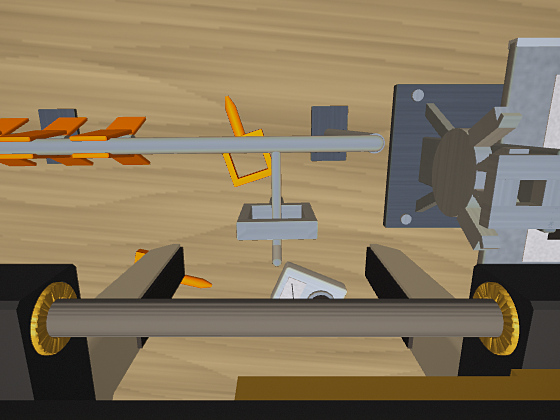

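View pics/s4c.png

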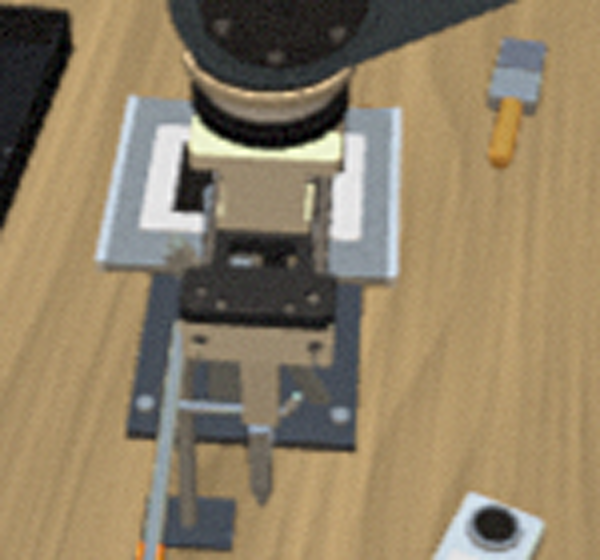

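Run:
```python
from h import *
c=bot.calibration("wrist");p=cv2.imread("pics/w4.png")
crop(p,470,140,560,250,7,"pics/w4h.png");crop(p,225,190,330,275,7,"pics/w4p.png")
print(P(c,[[276.5,230]],z=201).round(1),P(c,[[531.5,191.5],[483,150]],z=204).round(1))
print(bot.get_state()["tcp_pos"])
```

```text
[[518. 172. 201.]] [[555.6  25.1 204. ]
 [576.8  59.1 204. ]]
[515.15490281 172.71134271 241.27238301]
```

View pics/w4h.png

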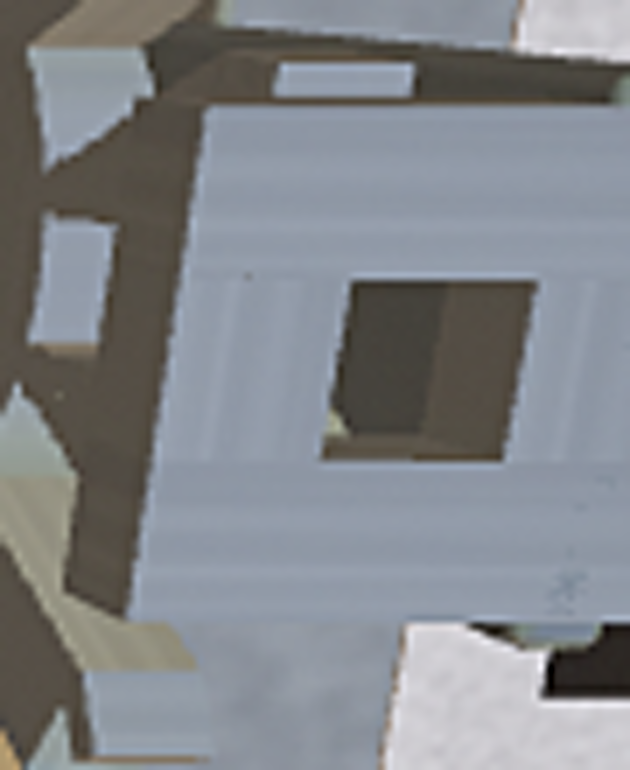

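View pics/w4p.png

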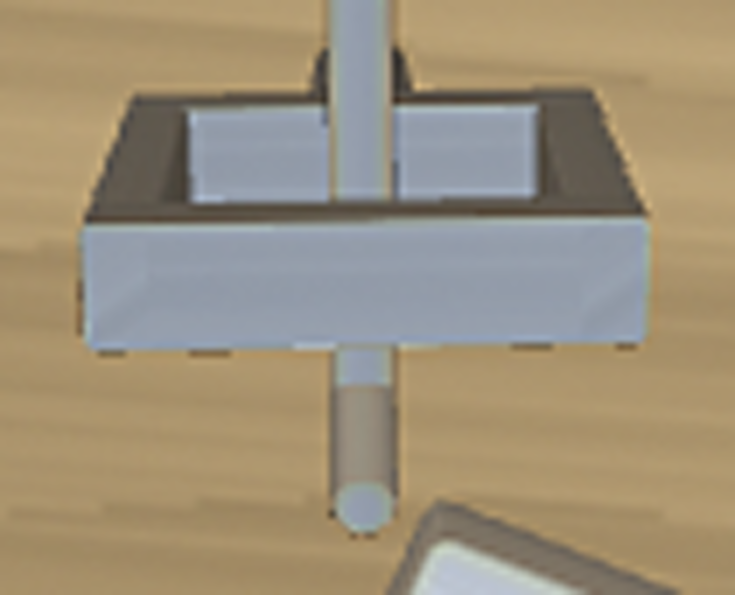

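The wrist view confirms the grey stirrup at (277,230), giving world (518,172), and the guide hole at (531.7,193), giving (555,25). I descend and grip.

```bash
python3 -m creep '[[[0.003,0.001,0.03],[0,0,0],1],[[0.003,0.001,0.06],[0,0,0],1],[[0.003,0.001,0.081],[0,0,0],1],[[0.003,0.001,0.081],[0,0,0],1],[[0.003,0.001,0.081],[0,0,0],0.3],[[0.003,0.001,0.081],[0,0,0],0.3],[[0.003,0.001,0.081],[0,0,0],0.3],[[0.003,0.001,0.081],[0,0,0],0.3],[[0.003,0.001,0.081],[0,0,0],0.3],[[0.003,0.001,0.081],[0,0,0],0.3]]'
python3 - <<'E'
from h import *
p,d=bot.read_camera("side");cv2.imwrite("pics/s5.png",p);crop(p,230,160,380,300,4,"pics/s5c.png")
E
```

```text
t: 5.95
tcp_pos: [518.2, 172.9, 160.3]
tool_rot: [0.999, 0.044, 0.0, -0.0]
contact_force: [-0.4, 0.4, 1.7]
opening: 49.7
```

View pics/s5c.png

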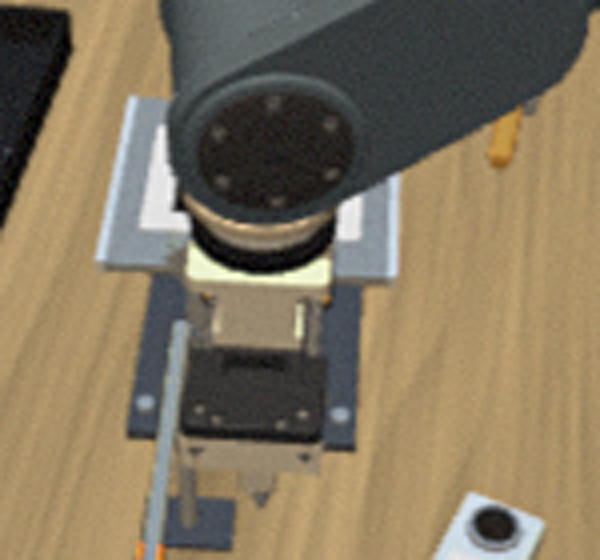

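Gripped (opening 49.7 mm). Raise 21 mm, then draw out.

```bash
python3 -m creep '[[[0,0,-0.011],[0,0,0],0.3],[[0,0,-0.021],[0,0,0],0.3],[[0,0,-0.021],[0,0,0],0.3],[[0,0,-0.021],[0,0,0],0.3],[[-0.02,0,-0.021],[0,0,0],0.3],[[-0.04,0,-0.021],[0,0,0],0.3],[[-0.06,0,-0.021],[0,0,0],0.3],[[-0.065,0,-0.021],[0,0,0],0.3],[[-0.065,0,-0.021],[0,0,0],0.3]]'
python3 - <<'E'
from h import *
p,d=bot.read_camera("side");cv2.imwrite("pics/s6.png",p);crop(p,230,160,380,300,4,"pics/s6c.png")
E
```

```text
t: 7.12
tcp_pos: [453.7, 167.2, 181.3]
tool_rot: [0.999, 0.044, 0.0, -0.0]
contact_force: [-0.3, -0.3, -1.6]
opening: 49.8
```

View pics/s6c.png

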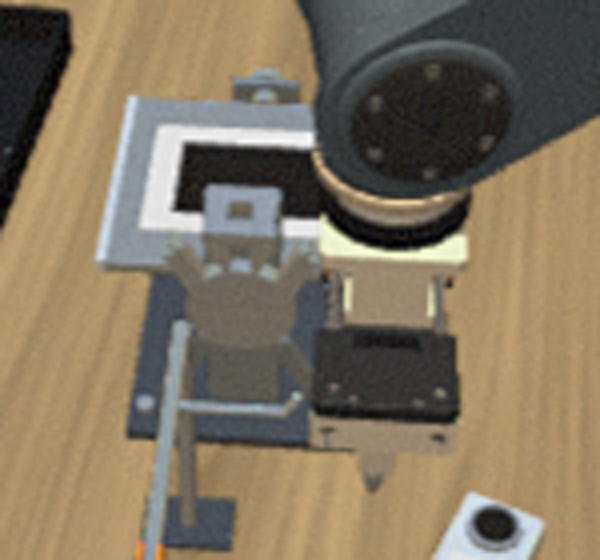

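```bash
python3 -m creep '[[[0,0,-0.05],[0,0,0],0.3],[[0,0,-0.096],[0,0,0],0.3],[[0.025,0.045,-0.096],[0,0,0],0.3],[[0.05,0.09,-0.096],[0,0,0],0.3],[[0.089,0.150,-0.096],[0,0,0],0.3],[[0.089,0.150,-0.096],[0,0,0],0.3],[[0.089,0.150,-0.096],[0,0,0],0.3],[[0.089,0.150,-0.096],[0,0,0],0.3]]'
python3 - <<'E'
from h import *
for n in("side","wrist","top"):
    c=bot.calibration(n)
    p,d=bot.read_camera(n);cv2.imwrite(f"pics/{n}7.png",p)
    print(n,proj(c,[[555.3,25.2,204],bot.get_state()["tcp_pos"]]))
    if n=="side":crop(p,250,120,350,260,5,"pics/s7c.png")
    if n=="wrist":crop(p,180,140,380,320,4,"pics/w7c.png")
E
```

```text
t: 8.18
tcp_pos: [554.9, 26.6, 277.2]
tool_rot: [0.999, 0.045, -0.0, -0.0]
contact_force: [-0.3, -0.0, -1.6]
opening: 49.9
side [[290.2797565  211.52653485]
 [290.21371492 189.17908866]]
wrist [[276.91235074 219.50914017]
 [275.14326011 259.12730125]]
top [[256.73715199 217.96526624]
 [253.40758176 211.74625887]]
```

View pics/s7c.png

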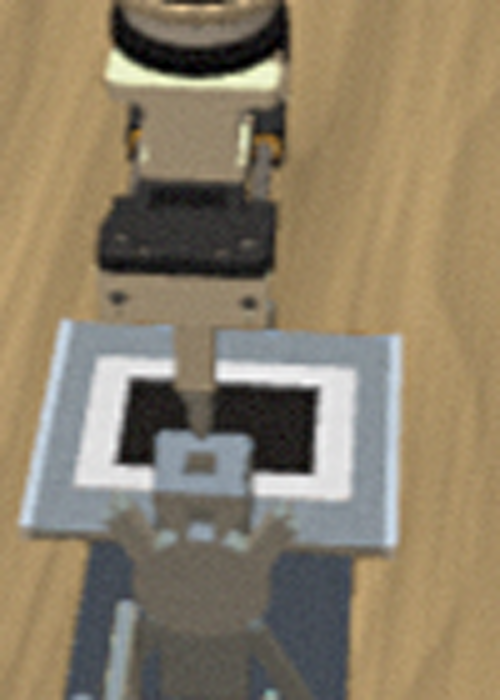

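View pics/wrist7.png

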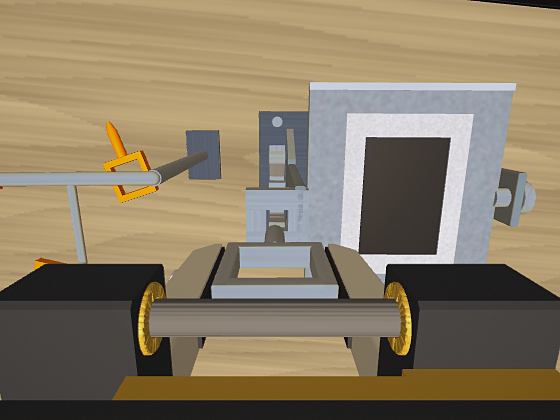

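Run:
```python
from h import *
t=bot.get_state()["tcp_pos"];print(t)
tip=t+[0,0,-55.3]
for n in("side","wrist","top"): print(n,proj(bot.calibration(n),[tip,tip+[5,0,0],tip+[0,5,0]]).round(1).tolist())
p=cv2.imread("pics/wrist7.png");crop(p,235,180,335,300,6,"pics/w7c.png")
p=cv2.imread("pics/side7.png");crop(p,270,180,310,230,12,"pics/s7d.png")
```

```text
[555.00708096  26.50012432 277.44168935]
side [[290.3, 206.5], [288.3, 206.2], [289.9, 207.8]]
wrist [[274.9, 227.3], [275.6, 220.0], [267.3, 226.6]]
top [[255.5, 216.6], [255.5, 214.1], [252.9, 216.6]]
```

View pics/w7c.png

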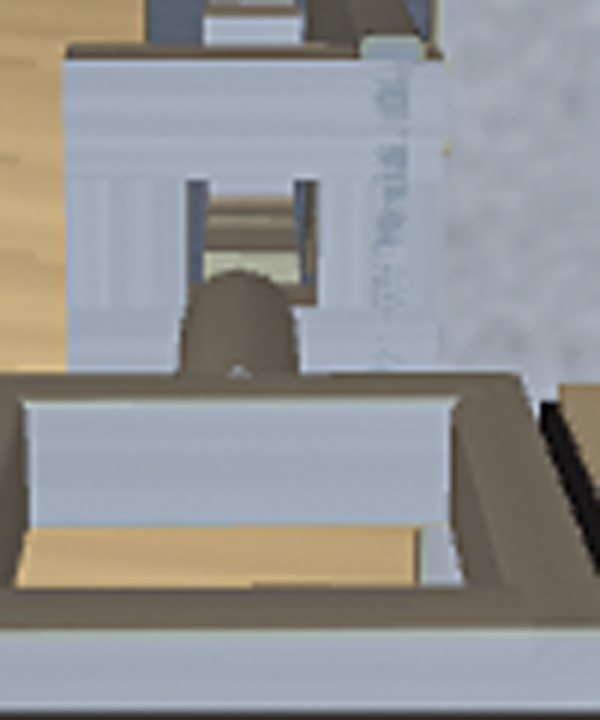

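View pics/s7d.png

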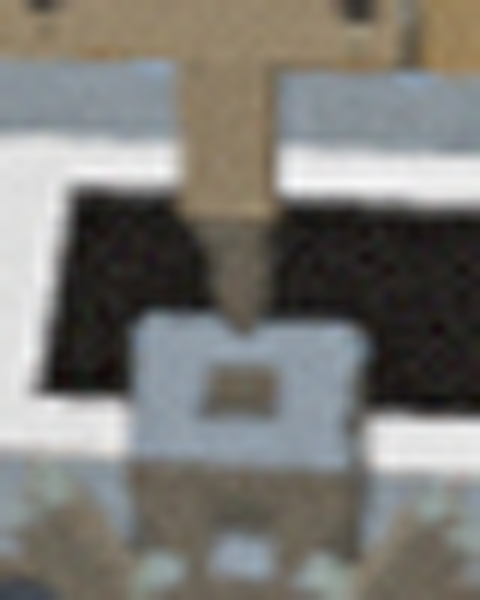

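The wrist view shows the tip about 2.3 px left of the hole centre: tip at (274.7,225), hole centre at (277,220). So I shift 1.5 mm to -y and start down.

```bash
python3 -m creep '[[[0,0.0015,0],[0,0,0],0.3],[[0,0.0015,0.01],[0,0,0],0.3],[[0,0.0015,0.018],[0,0,0],0.3],[[0,0.0015,0.024],[0,0,0],0.3],[[0,0.0015,0.03],[0,0,0],0.3],[[0,0.0015,0.03],[0,0,0],0.3]]'
python3 - <<'E'
from h import *
p,d=bot.read_camera("wrist");crop(p,215,180,335,300,6,"pics/w8c.png")
p,d=bot.read_camera("side");crop(p,270,180,310,230,12,"pics/s8d.png")
E
```

```text
t: 9.07
tcp_pos: [555.3, 24.1, 246.7]
tool_rot: [0.999, 0.044, -0.0, -0.0]
contact_force: [-0.5, -0.3, -1.5]
opening: 49.9
```

View pics/w8c.png

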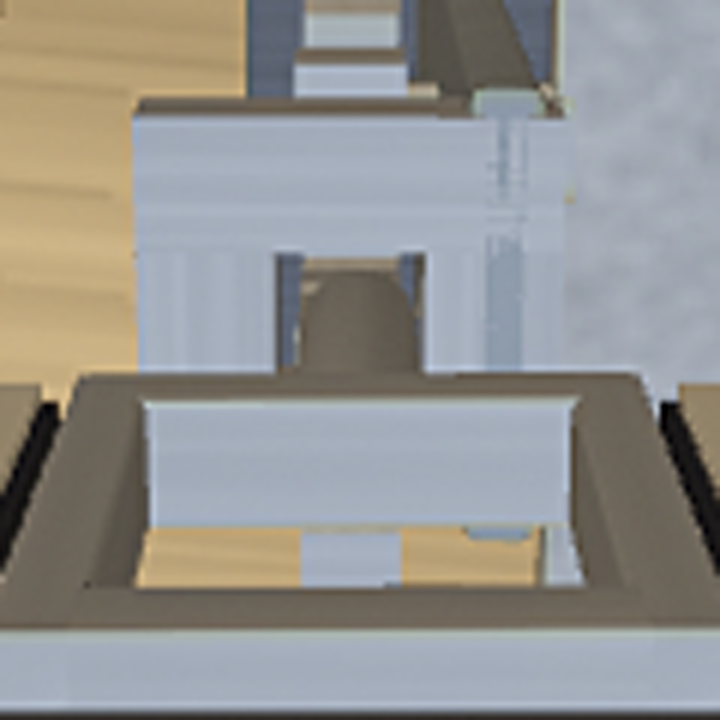

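View pics/s8d.png

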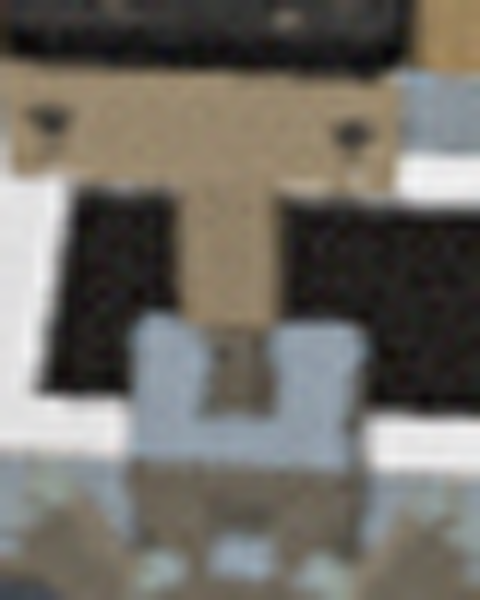

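The tip is in the hole, centred to about 0.5 mm. Continue slowly.

```bash
python3 -m creep '[[[0,-0.0005,0.004],[0,0,0],0.3],[[0,-0.0005,0.008],[0,0,0],0.3],[[0,-0.0005,0.012],[0,0,0],0.3],[[0,-0.0005,0.015],[0,0,0],0.3],[[0,-0.0005,0.015],[0,0,0],0.3]]'
```

```text
t: 9.8
tcp_pos: [555.3, 24.6, 231.9]
tool_rot: [0.999, 0.044, -0.0, -0.0]
contact_force: [0.4, -0.2, -0.6]
opening: 50.1
```

```bash
python3 -m creep '[[[0,0,0.005],[0,0,0],0.3],[[0,0,0.009],[0,0,0],0.3],[[0,0,0.012],[0,0,0],0.3],[[0,0,0.014],[0,0,0],0.3],[[0,0,0.0155],[0,0,0],0.3],[[0,0,0.0165],[0,0,0],0.3],[[0,0,0.0165],[0,0,0],0.3]]'
```

```text
t: 10.68
tcp_pos: [555.4, 24.6, 215.7]
tool_rot: [0.999, 0.044, -0.0, -0.0]
contact_force: [0.6, 0.6, -1.3]
opening: 49.9
```

```bash
python3 -m creep '[[[0,0,0.0005],[0,0,0],0.3],[[0,0,0.001],[0,0,0],0.3],[[0,0,0.0015],[0,0,0],0.3],[[0,0,0.0015],[0,0,0],0.3]]'
```

```text
t: 11.18
tcp_pos: [555.6, 24.6, 215.4]
tool_rot: [0.999, 0.044, 0.0, 0.0]
contact_force: [-3.9, -0.1, 10.5]
opening: 49.5
```

10.5 N of contact at exactly the seated height. Let go and back off straight up.

```bash
python3 -m creep '[[[0,0,-0.0005],[0,0,0],1],[[0,0,-0.0005],[0,0,0],1],[[0,0,-0.0005],[0,0,0],1],[[0,0,-0.0005],[0,0,0],1],[[0,0,-0.0005],[0,0,0],1],[[0,0,-0.04],[0,0,0],1],[[0,0,-0.09],[0,0,0],1],[[-0.05,0,-0.14],[0,0,0],1],[[-0.11,0,-0.14],[0,0,0],1],[[-0.13,0,-0.14],[0,0,0],1]]'
python3 - <<'E'
from h import *
for n in("side","top","wrist"):
    c=bot.calibration(n);p,d=bot.read_camera(n);cv2.imwrite(f"pics/{n}9.png",p);C=cloud(c,d)
    u=proj(c,[[555.3,25,256]])[0];print(n,u.round(1))
    if n!="wrist":
        x0,x1,y0,y1=(278,345,185,250) if n=="top" else (255,335,180,230)
        q=C[y0:y1,x0:x1].reshape(-1,3);q=q[abs(q[:,2]-125)<12]
        for _ in range(6):
            A=np.c_[q[:,:2],np.ones(len(q))];s=np.linalg.lstsq(A,q[:,2],rcond=None)[0];e=q[:,2]-A@s;q=q[abs(e)<max(2,2*e.std())]
        print(len(q),s[:2].round(4),q[:,2].mean())
    xy=np.hypot(C[...,0]-555.3,C[...,1]-25)<24;z=C[...,2][xy&(C[...,2]>235)&(C[...,2]<285)];print("pin top z",len(z),np.percentile(z,[50,95]) if len(z) else 0)
    if n=="side":crop(p,240,150,340,260,6,"pics/s9c.png")
E
```

```text
t: 12.42
tcp_pos: [423.8, 13.1, 355.1]
tool_rot: [0.999, 0.044, 0.001, 0.0]
contact_force: [1.0, -0.3, -0.2]
opening: 92.9
side [290.2 195.6]
2148 [-0.0023  0.    ] 124.92893339244664
pin top z 77 [254.66014919 257.07268931]
top [255.  213.6]
3513 [-0.0044 -0.0011] 125.59748227369478
pin top z 174 [255.75924035 258.22370117]
wrist [274.4  25. ]
pin top z 1509 [255.65905335 256.99825607]
```

View pics/s9c.png

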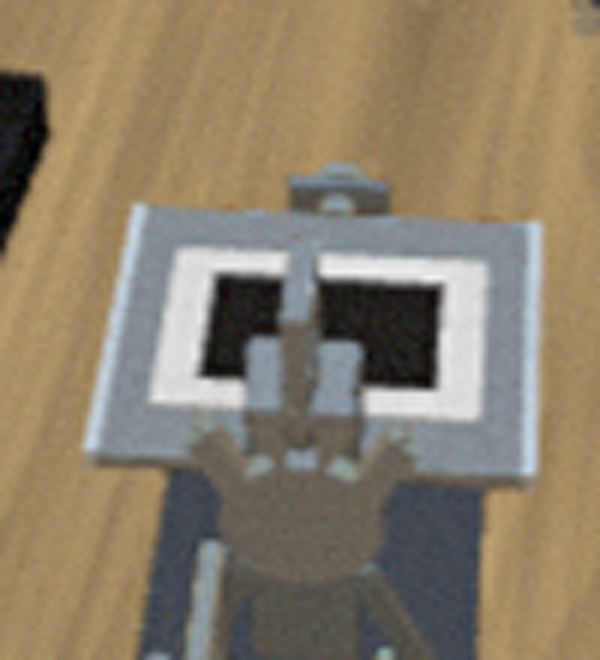

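View pics/wrist9.png

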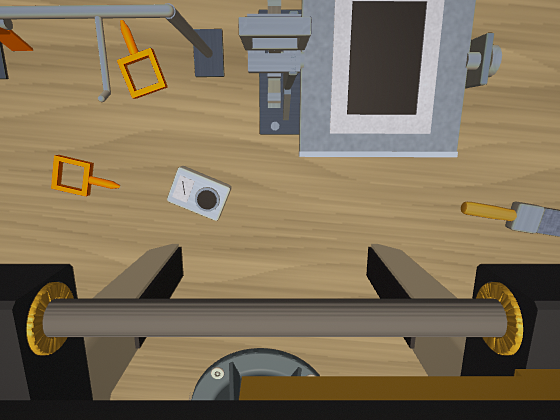

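View pics/side9.png

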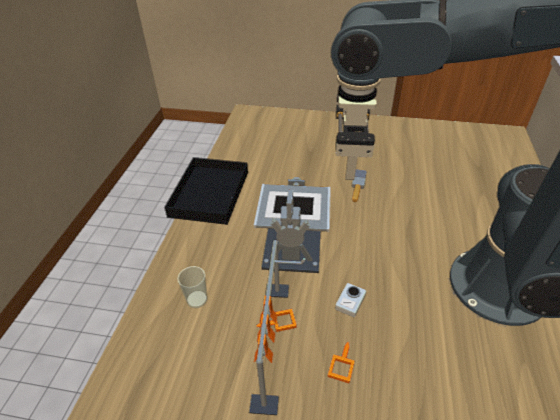

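The side view shows the stirrup standing on the guide plate at (290,200), with the board flat. The top bar measures 255–257 mm high (seated = 256). Meter, beaker and brush are unmoved and the gripper is clear.

```bash
python3 -m creep '[[[0,0,0],[0,0,0],1],[[0,0,0],[0,0,0],1]]'; python3 -c "
from workcell import bot
print(bot.hand_in())"
```

```text
t: 12.82
tcp_pos: [426.6, 13.2, 353.8]
tool_rot: [0.999, 0.044, -0.0, -0.0]
contact_force: [0.3, -0.2, 0.2]
opening: 93.1
the job is handed in; nothing more can be done
None
```

I pressed the copy board down to level. Then I lifted the grey steel pin off the hook, pushed it through the guide plate into the middle notch, let go and backed off. The job was handed in at about 12.8 s; no verdict was reported.

**Last checks:**
- **Pin:** the push met about 10 N at the seated height, with the tool end at 215.4 mm where I expected 215.3 mm. After release the stirrup's top was at about 255–257 mm; fully home is 256 mm.
- **Board:** level to within about 0.005 rad in both the side and top views.
- **Other things:** the meter, beaker and brush look unmoved. The gripper is clear.

The two orange look-alikes toppled by themselves just after the start, away from the arm; I never touched them. No check failed. The two camera views of the pin on the hook disagreed by a few mm, and the wrist camera settled its position before I gripped it.

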